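# Hold the yellow colour cell in the light gauge

## Robot

A 6-joint arm with a two-finger parallel gripper is mounted at the origin on the work surface. World frame = base frame: x ahead of the robot, y to its left, z up, the work surface at z = 0. Lengths are in mm, angles in degrees, forces in N, time in s.
With the tool pointing down it reaches from about 375 to 900 mm from the base axis. Payload 3.1 kg.
Tool frame: the origin (TCP) lies at the very end of the fingers, on their centre line; the grasp point (between the pads) lies 19 mm behind it; z points along the fingers, y is the line along which they close (so a half turn about z gives the same grasp; the last joint's range is limited). The gripper opens to 87 mm and grips with 3 to 60 N. Pads are 19 mm wide; open, the fingers measure 117 mm over their backs; the gripper's body (75 mm by 190 mm) begins 51 mm behind the grasp point.
Start: joints at [-74.8, 30.224, 82.088, -0, 67.689, -10.227], TCP at [268.378, -564.42, 222.548] pointing down, gripper open.
Joint ranges: [-176.69, 176.69], [-43.24, 126.21], [12.49, 139.97], [-82, 262], [0, 151.66], [-163.58, 163.58]. Speed limits (degrees/s): [159.86, 159.86, 180, 180, 180, 180].

## Interface

Orientations are given as [roll, pitch, yaw] about the fixed x, y, z axes, in that order (R = Rz(yaw) Ry(pitch) Rx(roll)).
In Python, from station import r gives the robot as it stands.
- The arm moves only by the shell command python3 -m creep 'ROWS' [OPENING] [FORCE]. ROWS is JSON, a list of rows, each a list of 6 numbers: the shift along the tool's x, y, z in units of 0.15 m (1.0 is 0.15 m), then the turn, a rotation vector about the tool's x, y, z in units of 60 degrees (1.0 is 60 degrees). A call has 1 to 8 rows; each row shifts and turns the commanded pose from where the row before left it, along the tool's axes as they then stand; what a row does not reach is not made up. A row lasts 1/12 s, in which the tool goes at most 41.7 mm and 7.16 degrees, less where a joint would pass 70% of its speed; a pose out of reach is approached as far as the arm can. A call with a number of a shift or a turn outside -1 to 1 is refused whole. A call with a gripper value outside its range is refused whole. OPENING is the opening, from 0 (shut) to 1 (fully open), set as the call begins (- or left out, the last holds). The fingers move at their own pace and stop on an object; FORCE is the grip in N (left out, the last holds). Time passes only in rows, so rows that do not move let the fingers close. It gives the time, the measured TCP pose, the force, the opening and the grip force at its end, in the units of the state.
- r.sense(): the state, without advancing time (a new reading comes with each control period).
- r.capture(name): name is "side" or "top"; returns a dict with "pixels" (400x640x3 uint8, red, green, blue), "depth" (400x640 float32, mm along the optical axis (not along the pixel's ray), 0 where there is no reading), "camera_matrix" (3x3 intrinsics, pixels), "xyz" and "orientation" of the camera in the world. Camera axes: x right, y up, looking along -z (the intrinsics and any distortion apply to the point x, -y, -z); pixel columns grow to the right and rows downward; lengths in mm; the calibration is good to about 2 mm. A picture is of the moment at which its call begins.
- r.close_job(): hands the job in; it is judged then, once.
The state is a dict: "t": time; "joint_pos": joint angles; "joint_velocities": joint speeds; "tau": joint torques, N m; "tool_pos": TCP position; "eef_rot": TCP orientation; "ft_force": force on the tool from outside, world axes, zero at the start; "wrist_torque": the same for the moment, N m; "finger_gap": finger opening in mm; "grasp_force": force on a finger pad.
Only numpy, scipy, OpenCV 4.12 (cv2) and the standard library are available. Lean on these libraries where they do the work, as an engineer would, in place of code of your own. Each camera call takes 0.05 s, during which the arm holds its last target. There are 200 camera calls.

## Task

Wake the light gauge on the tile maker's bench by pushing its red sprung plunger all the way down, holding it there for a moment, and letting it up. Then lift the yellow glass colour cell out of the rack, gripping it by its two frosted white faces only and never by the clear ones, and hold it upright, window-on to the beam, in the gap of the gauge, so that the beam passes near the middle of the windows' width and through their lower half, with the cell touching nothing but the gripper. Finish while still holding it there without moving, and leave the other two cells, the jars, tiles, trowel and brush where they are.

Things in the scene. Friction and masses are not known exactly. Their poses are not given: they have to be found in the camera images.
- plunger_top (a point): centre of the top face of the red plunger cap (40 mm diameter, 12 mm thick) on the grey lamp housing of the light gauge; about 146 mm above the table when up. It is pushed straight down
- plunger (a joint): how far the plunger is pushed down, m: 0 up, 0.018 fully down at its stop. A spring pushes back with about 3 N at the top and 9.5 N at the bottom of the stroke, and it comes up again by itself; from about 0.016 on it counts as fully down, held for 0.2 s
- gauge: light gauge, fixed, turned up to 15 degrees; origin on the table under the middle of its gap, z up. Base 100 (x) by 260 (y) mm, top at 18 mm. Lamp housing with plunger: y = 88 to 162 mm, 112 mm tall, 85 mm wide; receiver housing: y = -63 to -93 mm, 112 mm tall, 60 mm wide. Their 36 mm barrels face each other across a gap from y = -50 to 50 mm, open above and at its x sides
- beam (a point): middle of the gap on the beam's axis, 90 mm above the table; the beam runs along this point's own y (the gauge's y), level
- yellow_mid (a point): centre of the yellow cell (the one to be held), half-way up: glass bar 24 (x) by 25 (y) by 90 mm tall, 120 g, upright in a rack socket, foot 45 mm below. Faces across its own x: frosted, white 4 mm plates 24 mm wide, seen from above as white edge strips. Faces across its own y: clear windows, light passes along y. Turned up to 30 degrees in its round socket; any cell can be in any socket
- yellow_spot (a point): point inside the yellow cell on its upright axis, 25 mm above its foot (20 mm below its centre): the middle of the lower half of its windows; same axes as the cell
- cell_yellow: the yellow cell with its frosted plates and glass; origin at the middle of its foot, same axes as above
- yellow_glass: the clear yellow glass of the yellow cell with its two clear window faces (across y), which the fingers must not press on; origin at the middle of the cell's foot, same axes
- rack: black rack, 80 mm (x) by 260 mm (y) by 20 mm tall, fixed, turned by up to about 17 degrees; origin in the middle of its underside. Three round sockets, 38 mm across and 8 mm deep, at y = -85, 0 and 85 mm; a cell stands on the socket floor 12 mm above the table
- green_mid (a point): centre (half-way up) of the green glass cell, a bystander in the rack, same build as the yellow one
- blue_mid (a point): centre (half-way up) of the blue glass cell, a bystander in the rack, same build as the yellow one
- jar_red: bystander: closed jar of dark red, 64 mm diameter, 85 mm tall, beyond the rack; origin in the middle of its underside
- jar_black: bystander: closed black jar, 64 mm diameter, 85 mm tall, beyond the rack; origin in the middle of its underside
- tiles: bystander: two patterned cement tiles stacked, 120 x 120 x 32 mm, beyond the gauge; origin in the middle of the underside
- trowel: bystander: small spatula lying flat beyond the rack and gauge, lying along its own x
- brush: bystander: brush lying flat to the left of the gauge, lying along its own x
There are look-alikes about, which are no part of the job. Leave any pink look-alike of the cell_yellow alone.

How it is judged:
By the outcome, as a careful person would: the job done as asked, in the order asked, and still so for the second after the job is handed in, while the arm keeps its last pose, push and grip.
It also fails if it takes over 64 s, if anything falls off the work surface, if the arm or the gripper's body presses on something with over 40 N, if the wrist force passes 120 N, or if a joint passes its speed limit or range.

## Working session

There is one attempt and no reset: what is moved stays moved. The work goes in short steps, Python scripts to look and compute and a shell command to move; the robot and the scene stay as the last step left them, time stands still between calls to the robot, and variables do not carry over. Pictures are saved under pics/ and viewed, at most 10 in all, crops included, and the job is handed in when it is done.

```bash
mkdir -p pics; ls; cat > h.py <<'E'
import numpy as np, cv2
from scipy.spatial.transform import Rotation as R
from station import r
def cap(n):
    c=r.capture(n); c['pixels']=np.array(c['pixels']); c['depth']=np.array(c['depth']); return c
def rot(c):
    o=np.array(c['orientation'],float)
    return o if o.shape==(3,3) else R.from_euler('xyz',o,degrees=True).as_matrix()
def ray(c,u,v):
    K=np.array(c['camera_matrix']); d=np.array([(u-K[0,2])/K[0,0],-(v-K[1,2])/K[1,1],-1.])
    return np.array(c['xyz'],float), rot(c)@d
def plane(c,u,v,z):
    o,d=ray(c,u,v); return o+d*(z-o[2])/d[2]
def dep(c,u,v):
    o,d=ray(c,u,v); return o+d*c['depth'][int(v),int(u)]
def cloud(c):
    v,u=np.mgrid[0:400,0:640]; K=np.array(c['camera_matrix'])
    d=np.stack([(u-K[0,2])/K[0,0],-(v-K[1,2])/K[1,1],-np.ones(u.shape)],-1)
    return np.array(c['xyz'])+(d*c['depth'][...,None])@rot(c).T
def save(c,f): cv2.imwrite('pics/'+f,c['pixels'][...,::-1])
E
python3 - <<'E'
from h import *
for n in('top','side'):
    c=cap(n); save(c,n+'0.png'); print(n,c['xyz'],c['orientation'],c['camera_matrix'],[k for k in c])
print(r.sense())
E
```

```text
pics
top [ 416.50963487   42.51357678 1127.87408535] [  8.35472923  -0.62677708 -89.01860712] [[414.87737825   0.         314.25147301]
 [  0.         414.87737825 204.15681821]
 [  0.           0.           1.        ]] ['pixels', 'depth', 'camera_matrix', 'xyz', 'orientation']
side [ -60.59134104 -666.28688001  752.95974597] [ 55.54730688  -0.60831586 -40.45026202] [[389.07369272   0.         319.63858409]
 [  0.         389.07369272 199.60791275]
 [  0.           0.           1.        ]] ['pixels', 'depth', 'camera_matrix', 'xyz', 'orientation']
{'t': 0.1, 'joint_pos': array([-7.48014558e+01,  3.02728297e+01,  8.21475291e+01, -9.20347067e-04,
        6.76907075e+01, -1.02270076e+01]), 'joint_velocities': array([ 0.09760323, -0.03169813, -0.24017562,  0.00136664,  0.0835168 ,
        0.04510024]), 'tau': array([-5.23793369e-04, -4.40984094e+01, -1.77151108e+01,  6.36386708e-02,
        5.34227653e-02, -4.27892883e-05]), 'tool_pos': array([ 268.18803293, -563.81436676,  221.68659757]), 'eef_rot': array([-1.79890547e+02, -1.88823954e-02,  2.54258840e+01]), 'ft_force': array([-0.41566421, -1.13501404,  0.19003349]), 'wrist_torque': array([ 0.00692995, -0.0679698 , -0.0216852 ]), 'grasp_force': 0.0, 'finger_gap': 86.92966525794161}
```

View pics/top0.png

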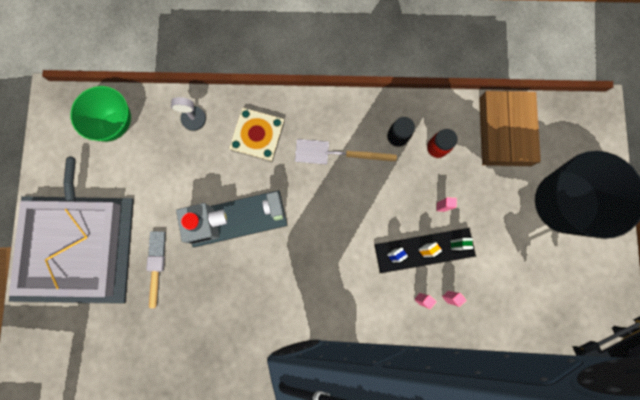

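View pics/side0.png

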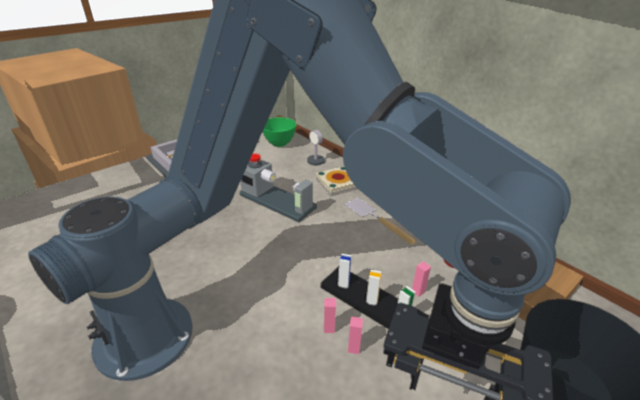

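The top view shows yellow at about (431,250), blue (397,255) and green (462,244) in the rack. Pink look-alikes are at (425,300), (455,298) and (447,203), and the red plunger is at (190,221). The cell to lift is the yellow one in the middle socket. I'll confirm that with an enlarged crop while measuring.

```bash
python3 - <<'E'
from h import *
c=cap('top'); P=cloud(c); px=c['pixels']; hsv=cv2.cvtColor(px,cv2.COLOR_RGB2HSV).astype(int); H,S,V=hsv[...,0],hsv[...,1],hsv[...,2]
cr=px[220:280,370:480]; cv2.imwrite('pics/rack.png',cv2.resize(cr,None,fx=7,fy=7,interpolation=cv2.INTER_CUBIC)[...,::-1])
v,u=np.mgrid[0:400,0:640]
def box(a,b,x,y): return (u>=a)&(u<b)&(v>=x)&(v<y)
# plunger
m=((H<8)|(H>172))&(S>150)&(V>120)&box(170,215,200,240)
print('red',u[m].mean(),v[m].mean(),m.sum(),plane(c,u[m].mean(),v[m].mean(),146), np.median(P[m],0))
m2=m&(P[...,2]>140);print('capdepth',P[m2].mean(0),m2.sum())
# gauge base outline (base top z 18)
def rect(m,z,name):
    pts=np.array([plane(c,a,b,z)[:2] for a,b in zip(u[m],v[m])],np.float32)
    q=cv2.minAreaRect(pts); b=cv2.boxPoints(q); print(name,m.sum(),q,b.round(1).tolist())
m=box(165,295,180,255)&(P[...,2]>10)
rect(m&(P[...,2]<30),18,'base')
for lo,hi,n in((105,120,'housings'),):
    mm=m&(P[...,2]>lo)&(P[...,2]<hi); l=mm&(u<222); rr=mm&(u>250)
    for q,nn in((l,'lamp'),(rr,'recv')): rect(q,112,nn)
m=box(365,485,220,280)&(V<60)&(P[...,2]<35)&(P[...,2]>8)
rect(m,20,'rack')
for n,(a,b) in dict(blue=(383,413),yellow=(415,447),green=(449,478)).items():
    bx=box(a,b,225,272)&(P[...,2]>92)
    print(n,bx.sum()); rect(bx,102,n); print(P[bx].mean(0))
for n,bb in dict(p1=(412,438,288,310),p2=(442,470,285,310),p3=(434,460,192,214)).items():
    mm=box(*bb)&(H>150)&(S>60); print(n,P[mm&(P[...,2]>P[mm][:,2].max()-10)].mean(0))
E
```

```text
red 189.82608695652175 220.7173913043478 230 [515.68225543 328.47237648 146.        ] [515.24616769 328.486459   145.49412353]
capdepth [515.43818086 328.96809101 145.45959906] 221
base 2070 ((529.046142578125, 272.3819274902344), (100.38720703125, 322.00555419921875), 14.204020500183105) [[440.8999938964844, 416.1000061035156], [519.9000244140625, 104.0], [617.2000122070312, 128.60000610351562], [538.2000122070312, 440.79998779296875]]
lamp 888 ((518.8492431640625, 313.5950927734375), (84.65328979492188, 106.20758056640625), 14.358439445495605) [[464.70001220703125, 354.5], [491.0, 251.6999969482422], [573.0, 272.6000061035156], [546.7000122070312, 375.5]]
recv 317 ((563.0266723632812, 138.99301147460938), (59.503570556640625, 42.06128692626953), 14.480321884155273) [[529.0, 151.89999389648438], [539.5, 111.19999694824219], [597.0999755859375, 126.0999984741211], [586.5999755859375, 166.8000030517578]]
rack 1972 ((461.5272216796875, -262.78314208984375), (77.68780517578125, 257.1633605957031), 11.050230026245117) [[398.79998779296875, -144.0], [448.0, -396.3999938964844], [524.29998
[... 429 characters left out ...]
532958984, 30.855976104736328), 17.483074188232422) [[421.8999938964844, -260.1000061035156], [431.20001220703125, -289.6000061035156], [523.2999877929688, -260.5], [514.0, -231.10000610351562]]
[ 457.41527633 -245.47880673  163.22386707]
green 114
green 114 ((476.0291442871094, -344.859619140625), (22.20777130126953, 28.02178955078125), 1.006927490234375) [[464.70001220703125, -331.0], [465.20001220703125, -359.1000061035156], [487.3999938964844, -358.70001220703125], [486.8999938964844, -330.70001220703125]]
[ 475.28821097 -339.08284494  118.8781643 ]
p1 [ 332.06615468 -251.71528335   90.27199556]
p2 [ 339.45126488 -326.16983244   89.75076388]
p3 [ 580.09456065 -314.27452337   90.08584081]
```

View pics/rack.png

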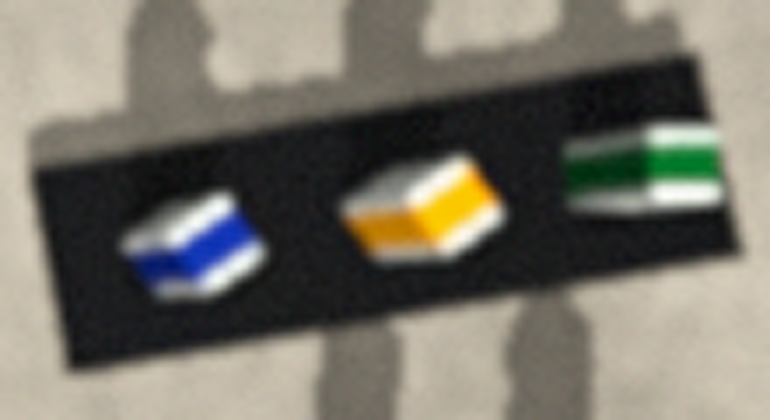

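The enlarged crop confirms the target. The yellow-topped cell with white edge strips stands in the middle socket, its top face centred near crop (456,207), which is image (435,250). The pink ones stand outside the rack. I'll measure it precisely and start toward the plunger.

```bash
python3 - <<'E'
from h import *
c=cap('top'); px=c['pixels']; hsv=cv2.cvtColor(px,cv2.COLOR_RGB2HSV); 
big=cv2.resize(px[220:280,370:480],None,fx=7,fy=7,interpolation=cv2.INTER_CUBIC); h=cv2.cvtColor(big,cv2.COLOR_RGB2HSV).astype(int)
m=(h[...,0]>15)&(h[...,0]<35)&(h[...,1]>140)
print(np.percentile(h[...,2][m],[5,25,50,75,95]))
m=(m&(h[...,2]>225)).astype(np.uint8)
v,u=np.nonzero(m); U=(u+.5)/7-.5+370; W=(v+.5)/7-.5+220
pts=np.array([plane(c,a,b,102)[:2] for a,b in zip(U,W)],np.float32)
print('px',U.mean(),W.mean(),cv2.minAreaRect(pts),pts.mean(0))
w=np.linalg.eigh(np.cov(pts.T)); d=w[1][:,1]; print('cell y dir',d,'yaw',np.degrees(np.arctan2(-d[0],d[1])),np.sqrt(w[0]*12))
E
python3 -m creep '[[0.168,-0.194,0,0,0,0],[0.168,-0.194,0,0,0,0],[0.168,-0.194,0,0,0,0],[0.168,-0.194,0,0,0,0],[0.168,-0.194,0,0,0,0],[0.168,-0.194,0,0,0,0],[0.168,-0.194,0,0,0,0],[0.168,-0.194,0,0,0,0]]' 0 20
python3 -m creep '[[0.168,-0.194,0,0,0,0],[0.168,-0.194,0,0,0,0],[0.168,-0.194,0,0,0,0],[0.168,-0.194,0,0,0,0],[0.168,-0.194,0,0,0,0],[0.168,-0.194,0,0,0,0],[0.168,-0.194,0,0,0,0],[0.168,-0.194,0,0,0,0]]'
```

```text
[ 98.35 188.   215.   251.   253.  ]
px 434.04484001802615 249.25349256421808 ((460.6767883300781, -263.7108154296875), (13.759261131286621, 26.39556121826172), 33.714805603027344) [ 460.42093 -263.65784]
cell y dir [-0.5712991   0.82074194] yaw 34.840865766996906 [12.29117549 26.24687617]
t: 0.87
tool_pos: [350.5, -265.8, 222.6]
eef_rot: [180.0, -0.0, 25.4]
ft_force: [0.2, -0.2, 0.3]
finger_gap: 41.7
grasp_force: 0.0
t: 1.53
tool_pos: [432.7, 31.1, 222.7]
eef_rot: [180.0, -0.0, 25.4]
ft_force: [2.1, -0.3, 0.3]
finger_gap: 0.7
grasp_force: 0.0
```

```bash
python3 -m creep '[[0.168,-0.194,0,0,0,0],[0.168,-0.194,0,0,0,0],[0.168,-0.194,0,0,0,0],[0.168,-0.194,0,0,0,0],[0.168,-0.194,0,0,0,0],[0.168,-0.194,0,0,0,0],[0.168,-0.194,0,0,0,0],[0.168,-0.194,0,0,0,0]]' 0 20
python3 -m creep '[[0,0,0.15,0,0,0],[0,0,0.15,0,0,0],[0,0,0,0,0,0],[0,0,0,0,0,0]]'
python3 -c "
from h import *
c=cap('top'); save(c,'t2.png'); s=cap('side'); save(s,'s2.png'); cv2.imwrite('pics/s2c.png',cv2.resize(s['pixels'][120:240,200:340],None,fx=5,fy=5)[...,::-1])"
```

```text
t: 2.2
tool_pos: [514.6, 328.0, 222.4]
eef_rot: [180.0, 0.0, 25.5]
ft_force: [0.6, -0.7, -0.5]
finger_gap: 0.7
grasp_force: 0.0
t: 2.53
tool_pos: [513.5, 325.7, 176.2]
eef_rot: [-180.0, 0.2, 25.4]
ft_force: [-0.2, -0.1, 0.2]
finger_gap: 0.3
grasp_force: 0.0
```

View pics/s2c.png

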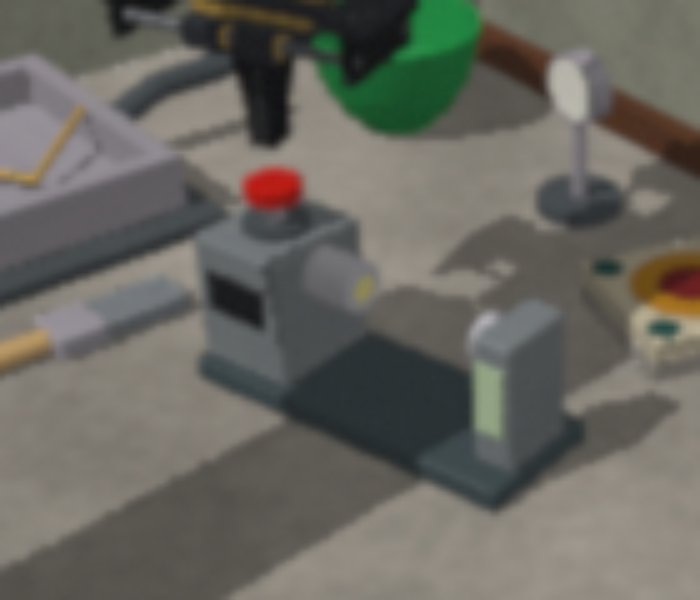

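The closed fingertips hang just above the red cap, with the tip near crop (268,140) and the cap at (273,187). Now I'll push.

```bash
python3 -m creep '[[0.02,-0.012,0.1,0,0,0],[0,0,0.08,0,0,0],[0,0,0.04,0,0,0],[0,0,0.03,0,0,0],[0,0,0.02,0,0,0],[0,0,0,0,0,0]]'
python3 -m creep '[[0,0,0.02,0,0,0],[0,0,0.01,0,0,0],[0,0,0,0,0,0],[0,0,0,0,0,0]]'
```

```text
t: 3.13
tool_pos: [517.4, 328.7, 138.1]
eef_rot: [180.0, -0.1, 25.4]
ft_force: [-1.1, -1.8, 5.9]
finger_gap: 0.6
grasp_force: 2.8
t: 3.47
tool_pos: [517.4, 328.7, 134.3]
eef_rot: [180.0, -0.1, 25.4]
ft_force: [-1.3, -1.6, 8.1]
finger_gap: 0.2
grasp_force: 3.4
```

```bash
python3 -m creep '[[0,0,0.02,0,0,0],[0,0,0.015,0,0,0],[0,0,0,0,0,0],[0,0,0,0,0,0]]'
python3 -m creep '[[0,0,0.01,0,0,0],[0,0,0,0,0,0],[0,0,0,0,0,0]]'
```

```text
t: 3.8
tool_pos: [517.4, 328.7, 129.4]
eef_rot: [179.9, -0.1, 25.4]
ft_force: [-1.0, -1.9, 8.6]
finger_gap: 0.2
grasp_force: 4.3
t: 4.05
tool_pos: [517.4, 328.7, 128.4]
eef_rot: [179.9, -0.1, 25.4]
ft_force: [-2.7, -1.7, 11.2]
finger_gap: 0.6
grasp_force: 5.2
```

```bash
python3 -m creep '[[0,0,0.01,0,0,0],[0,0,0,0,0,0],[0,0,0,0,0,0],[0,0,0,0,0,0],[0,0,0,0,0,0]]'
```

```text
t: 4.47
tool_pos: [517.5, 328.7, 128.3]
eef_rot: [179.9, -0.2, 25.4]
ft_force: [-3.2, -4.2, 17.0]
finger_gap: 0.4
grasp_force: 8.7
```

The cap is at its stop: the force rose to 17 N with no further travel, held for more than 0.4 s. Next I'll release it and go to the yellow cell.

```bash
python3 -m creep '[[0,0,-0.05,0,0,0],[0,0,-0.1,0,0,0],[0,0,-0.2,0,0,0],[0,0,-0.2,0,0,0],[0,0,-0.1,0,0,0],[0,0,0,0,0,0]]'
python3 -m creep '[[-0.127,0.212,0,0,0,0],[-0.127,0.212,0,0,0,0],[-0.127,0.212,0,0,0,0],[-0.127,0.212,0,0,0,0],[-0.127,0.212,0,0,0,0],[-0.127,0.212,0,0,0,0],[-0.127,0.212,0,0,0,0],[-0.127,0.212,0,0,0,0]]' 1 20
python3 -m creep '[[-0.127,0.212,0,0,0,0],[-0.127,0.212,0,0,0,0],[-0.127,0.212,0,0,0,0],[-0.127,0.212,0,0,0,0],[-0.127,0.212,0,0,0,0],[-0.127,0.212,0,0,0,0],[-0.127,0.212,0,0,0,0],[-0.127,0.212,0,0,0,0]]'
python3 -m creep '[[0,0,0,0,0,-0.115],[0,0,0,0,0,-0.115],[0,0,0,0,0,-0.115],[0,0,0,0,0,-0.115],[0,0,0,0,0,-0.115],[0,0,0,0,0,-0.115],[0,0,0,0,0,-0.115],[0,0,0,0,0,-0.115]]'
python3 -m creep '[[0,0,0,0,0,-0.115],[0,0,0,0,0,-0.115],[0,0,0,0,0,-0.115],[0,0,0,0,0,-0.115],[0,0,0,0,0,-0.115],[0,0,0,0,0,-0.115],[0,0,0,0,0,-0.04],[0,0,0,0,0,0]]'
```

```text
t: 4.97
tool_pos: [519.6, 330.2, 226.9]
eef_rot: [180.0, -0.6, 25.4]
ft_force: [0.4, 0.9, 0.1]
finger_gap: 0.9
grasp_force: 0.0
t: 5.63
tool_pos: [487.2, 32.2, 221.0]
eef_rot: [-180.0, 0.1, 25.4]
ft_force: [0.8, 0.2, -0.5]
finger_gap: 45.8
grasp_force: 0.0
t: 6.3
tool_pos: [458.8, -262.9, 220.9]
eef_rot: [-179.9, 0.0, 25.4]
ft_force: [1.5, 0.3, 1.0]
finger_gap: 86.3
grasp_force: 0.0
t: 6.97
tool_pos: [459.3, -261.1, 220.8]
eef_rot: [-179.9, -0.1, 81.0]
ft_force: [0.0, -0.2, 0.6]
finger_gap: 86.9
grasp_force: 0.0
t: 7.63
tool_pos: [459.4, -261.1, 220.9]
eef_rot: [-180.0, -0.1, 124.5]
ft_force: [-0.1, -0.1, -0.5]
finger_gap: 87.1
grasp_force: 0.0
```

```bash
python3 - <<'E'
from h import *
s=cap('side'); px=s['pixels']; cv2.imwrite('pics/s3.png',cv2.resize(px[220:340,310:450],None,fx=5,fy=5,interpolation=cv2.INTER_CUBIC)[...,::-1])
h=cv2.cvtColor(px,cv2.COLOR_RGB2HSV).astype(int)
m=(h[...,0]>15)&(h[...,0]<35)&(h[...,1]>120)&(h[...,2]>170)
m[:240]=0;m[330:]=0;m[:,:330]=0;m[:,440:]=0
v,u=np.nonzero(m);print(len(u),u.mean(),v.mean(),u.min(),u.max(),v.min(),v.max(),plane(s,u.mean(),v.mean(),102))
E
```

```text
45 375.0888888888889 274.2 370 380 272 277 [ 461.17230498 -262.95326395  102.        ]
```

View pics/s3.png

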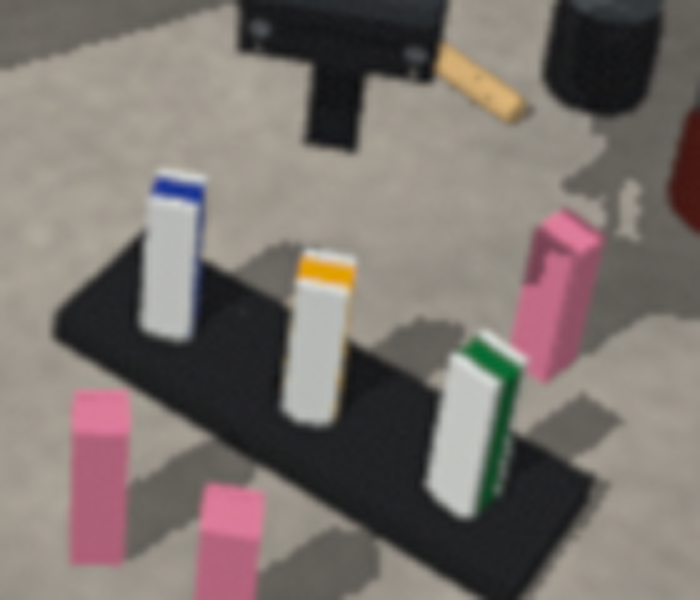

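The side view agrees: the yellow cell's top is at crop (327,270), its frosted face toward the camera, with the gripper aligned above it. Descend, grasp.

```bash
python3 -m creep '[[-0.018,0,0.2,0,0,0],[0,0,0.2,0,0,0],[0,0,0.2,0,0,0],[0,0,0.2,0,0,0],[0,0,0.16,0,0,0],[0,0,0.12,0,0,0],[0,0,0.08,0,0,0],[0,0,0,0,0,0]]' 1 20
python3 -m creep '[[0,0,0,0,0,0],[0,0,0,0,0,0]]'
python3 - <<'E'
from h import *
print(r.sense()['tool_pos'])
s=cap('side'); cv2.imwrite('pics/s4.png',cv2.resize(s['pixels'][200:340,290:450],None,fx=5,fy=5,interpolation=cv2.INTER_CUBIC)[:600,:,::-1])
E
```

```text
t: 8.35
tool_pos: [459.7, -262.3, 44.9]
eef_rot: [-179.9, -0.3, 124.3]
ft_force: [-0.1, 0.1, 0.1]
finger_gap: 87.0
grasp_force: 0.0
t: 8.52
tool_pos: [461.7, -264.0, 48.2]
eef_rot: [180.0, 0.0, 124.4]
ft_force: [-0.6, -0.5, 0.7]
finger_gap: 86.8
grasp_force: 0.0
[ 461.69811319 -263.97944426   48.23633288]
```

View pics/s4.png

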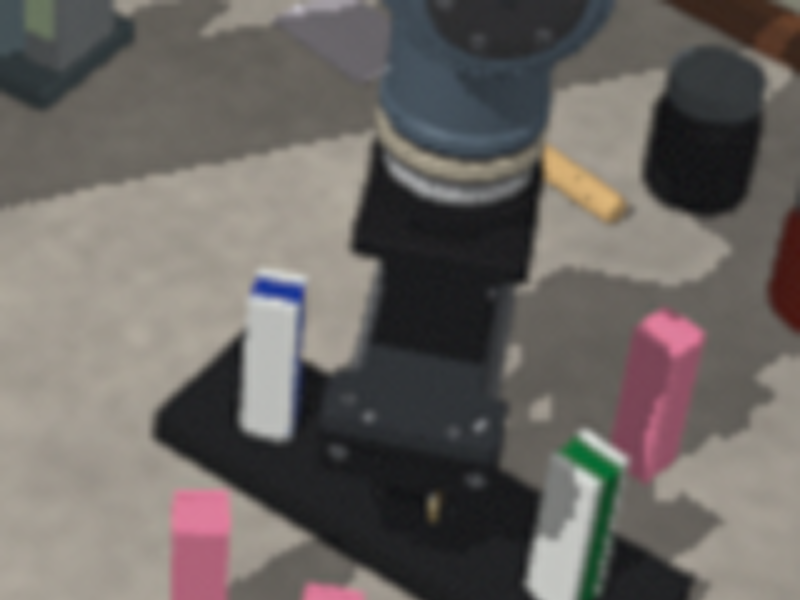

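The gripper straddles the yellow cell, whose edge is visible at crop (432,507), with the neighbours clear. Close.

```bash
python3 -m creep '[[0,0,0,0,0,0],[0,0,0,0,0,0],[0,0,0,0,0,0],[0,0,0,0,0,0],[0,0,0,0,0,0],[0,0,0,0,0,0],[0,0,0,0,0,0],[0,0,0,0,0,0]]' 0 20
python3 -m creep '[[0,0,0,0,0,0],[0,0,0,0,0,0],[0,0,0,0,0,0],[0,0,0,0,0,0]]'
```

```text
t: 9.23
tool_pos: [461.4, -263.7, 47.8]
eef_rot: [180.0, -0.0, 124.4]
ft_force: [0.6, -0.8, 0.4]
finger_gap: 41.4
grasp_force: 0.0
t: 9.57
tool_pos: [461.4, -263.7, 47.8]
eef_rot: [180.0, -0.0, 124.4]
ft_force: [0.3, -0.6, 0.4]
finger_gap: 23.7
grasp_force: 20.0
```

Gap 23.7 mm matches the 24 mm frosted faces. Lift and carry.

```bash
python3 -m creep '[[0,0,-0.04,0,0,0],[0,0,-0.1,0,0,0],[0,0,-0.18,0,0,0],[0,0,-0.22,0,0,0],[0,0,-0.22,0,0,0],[0,0,-0.2,0,0,0],[0,0,-0.14,0,0,0],[0,0,-0.08,0,0,0]]'
python3 -m creep '[[0.06,0.06,0,0,0,0],[0.12,0.12,0,0,0,0],[0.15,0.148,0,0,0,0],[0.15,0.148,0,0,0,0],[0.15,0.148,0,0,0,0],[0.15,0.148,0,0,0,0],[0.15,0.148,0,0,0,0],[0.15,0.148,0,0,0,0]]'
python3 -m creep '[[0.15,0.148,0,0,0,0],[0.15,0.148,0,0,0,0],[0.15,0.148,0,0,0,0],[0.15,0.148,0,0,0,0],[0.15,0.148,0,0,0,0],[0.15,0.148,0,0,0,0],[0.15,0.148,0,0,0,0],[0.09,0.086,0,0,0,0]]'
python3 -m creep '[[0.06,0.05,0,0,0,0],[0,0,0,0,0,0.11],[0,0,0,0,0,0.11],[0,0,0,0,0,0.11],[0,0,0,0,0,0],[0,0,0,0,0,0],[0,0,0,0,0,0]]'
```

```text
t: 10.23
tool_pos: [462.2, -264.4, 228.3]
eef_rot: [179.9, 0.3, 124.4]
ft_force: [-0.0, 0.2, -1.3]
finger_gap: 23.8
grasp_force: 20.0
t: 10.9
tool_pos: [500.5, -36.7, 223.6]
eef_rot: [-179.9, -0.2, 124.4]
ft_force: [0.8, 1.0, -0.9]
finger_gap: 23.9
grasp_force: 20.0
t: 11.57
tool_pos: [542.5, 200.5, 223.4]
eef_rot: [-179.9, -0.1, 124.5]
ft_force: [0.4, -0.2, -0.2]
finger_gap: 24.0
grasp_force: 20.0
t: 12.15
tool_pos: [544.5, 208.1, 224.3]
eef_rot: [-179.9, -0.0, 104.7]
ft_force: [0.0, 0.2, -1.1]
finger_gap: 23.7
grasp_force: 20.0
```

```bash
python3 -m creep '[[0,0.008,0.08,0,0,0.007],[0,0,0.14,0,0,0],[0,0,0.18,0,0,0],[0,0,0.16,0,0,0],[0,0,0.12,0,0,0],[0,0,0.09,0,0,0],[0,0,0.05,0,0,0],[0,0,0,0,0,0]]'
python3 -m creep '[[0,0,0,0,0,0],[0,0,0,0,0,0],[0,0,0,0,0,0]]'
python3 - <<'E'
from h import *
s=cap('side'); a=cv2.resize(s['pixels'][140:240,220:340],None,fx=5,fy=5,interpolation=cv2.INTER_CUBIC)
cv2.imwrite('pics/s5.png',a[...,::-1])
c=cap('top'); cv2.imwrite('pics/t5.png',cv2.resize(c['pixels'][160:280,150:310],None,fx=5,fy=5,interpolation=cv2.INTER_CUBIC)[...,::-1])
E
```

```text
t: 12.82
tool_pos: [545.0, 208.2, 100.0]
eef_rot: [-179.8, -0.0, 104.2]
ft_force: [0.2, -0.2, -1.4]
finger_gap: 24.0
grasp_force: 20.0
t: 13.07
tool_pos: [547.3, 208.8, 103.0]
eef_rot: [179.9, 0.0, 104.2]
ft_force: [-0.2, 0.3, -0.7]
finger_gap: 23.8
grasp_force: 20.0
```

View pics/s5.png

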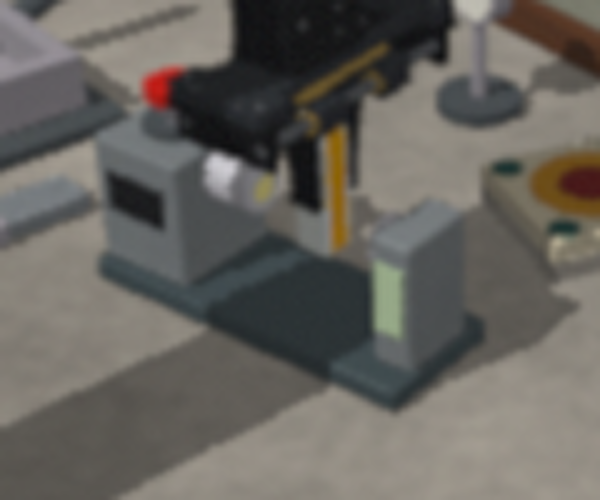

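View pics/t5.png

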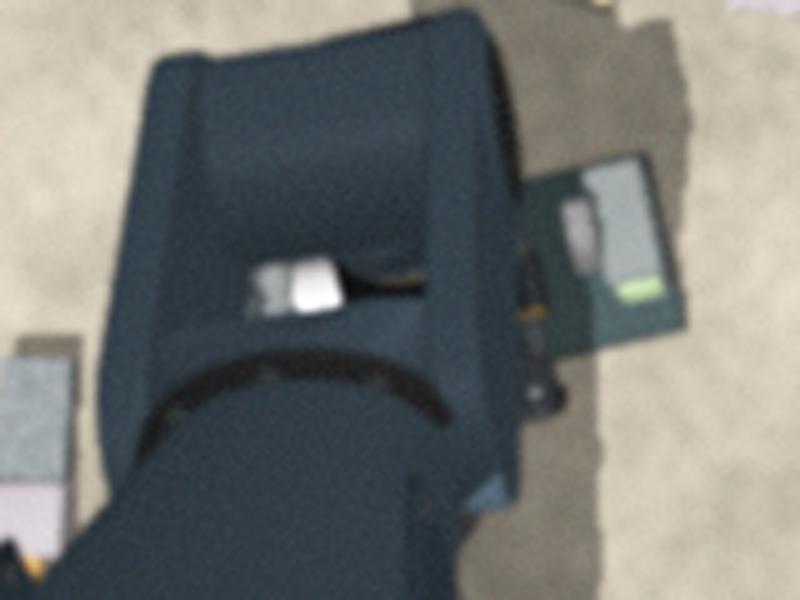

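Side view: the cell hangs free in the gap with its foot at about crop (325,250) and its window facing the receiver. The plunger is up and red. The top view is blocked by the arm. A last small correction, then a check of the foot.

```bash
python3 -m creep '[[0,-0.011,0.015,0,0,0],[0,0,0,0,0,0],[0,0,0,0,0,0],[0,0,0,0,0,0],[0,0,0,0,0,0],[0,0,0,0,0,0]]'
python3 - <<'E'
from h import *
q=r.sense(); print(q['tool_pos'],q['eef_rot'],q['ft_force'])
s=cap('side'); px=s['pixels']; K=np.array(s['camera_matrix'])
def proj(p):
    d=rot(s).T@(np.array(p)-s['xyz']); return np.array([K[0,2]+K[0,0]*d[0]/-d[2],K[1,2]-K[1,1]*d[1]/-d[2]])
G=R.from_euler('z',14.2,degrees=True).as_matrix(); T=np.array(q['tool_pos'])
for x,y in((-12,-12.5),(12,-12.5),(-12,12.5)): print('expected foot corner',x,y,proj(G@[x,y,0]+[T[0],T[1],T[2]-36]).round(1))
# receiver housing, cap: check expected vs image
O=np.array([545.7,208.1,0]); print('cap',proj(O+G@[0,125,146]).round(1))
h=cv2.cvtColor(px,cv2.COLOR_RGB2HSV).astype(int)
m=(h[...,0]>12)&(h[...,0]<35)&(h[...,1]>150)&(h[...,2]>110); m[:155]=0;m[200:]=0;m[:,:278]=0;m[:,295:]=0
v,u=np.nonzero(m)
for vv in sorted(set(v))[-6:]: print(vv,u[v==vv].min(),u[v==vv].max())
m=((h[...,0]<8)|(h[...,0]>172))&(h[...,1]>150)&(h[...,2]>120); m[:145]=0;m[175:]=0;m[:,:240]=0;m[:,270:]=0
v,u=np.nonzero(m);print('red bbox',u.min(),u.max(),v.min(),v.max())
E
```

```text
t: 13.67
tool_pos: [544.8, 208.3, 99.5]
eef_rot: [180.0, -0.0, 104.2]
ft_force: [0.8, -0.0, -1.4]
finger_gap: 23.9
grasp_force: 20.0
[544.75837101 208.28657933  99.54110681] [ 1.79998314e+02 -1.49337117e-03  1.04209308e+02] [ 0.80461652 -0.04108681 -1.42643347]
expected foot corner -12 -12.5 [285.1 192.9]
expected foot corner 12 -12.5 [289.8 189.6]
expected foot corner -12 12.5 [279.1 190.4]
cap [254.2 156.5]
184 286 287
185 286 287
186 286 288
187 286 288
188 286 288
189 286 287
red bbox 249 256 154 160
```

The observed foot edge matches the expected one to within about 1.5 px, roughly 4 mm. That leaves the beam well inside the lower half of the windows and centred in width. I'll let it settle and hand in.

```bash
python3 -m creep '[[0,0,0,0,0,0],[0,0,0,0,0,0],[0,0,0,0,0,0],[0,0,0,0,0,0]]' && python3 -c "
from h import *
print(r.close_job())"
```

```text
t: 14.05
tool_pos: [544.7, 208.3, 99.5]
eef_rot: [180.0, -0.0, 104.2]
ft_force: [0.7, 0.4, -1.8]
finger_gap: 23.5
grasp_force: 20.0
the job is handed in; nothing more can be done
None
```

I pushed the plunger to its stop, held it and let it up, then handed the job in at 14 s with the yellow cell gripped by its frosted faces and held still and upright, window-on, in the gauge's gap; the hand-in call returned no verdict.

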